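# Roll-mark a test bar under a pressing board and stop it on the line

## Robot

A 6-joint arm with a two-finger parallel gripper is mounted at the origin on the work surface. World frame = base frame: x ahead of the robot, y to its left, z up, the work surface at z = 0. Lengths are in m, angles in rad, forces in N, time in s.
With the tool pointing down it reaches from about 0.35 to 0.775 m from the base axis. Payload 5.5 kg.
Tool frame: the origin (TCP) lies on the centre line of the jaws, within the pads' length; the fingertips stand ctrl.tips_ahead ahead of it and the grasp point (between the pads) lies 5 mm behind it (ctrl.tips_ahead is the distance from the TCP to the fingertips, in m); z points along the fingers, y is the direction in which the jaws open and shut (so a half turn about z gives the same grasp; the last joint's range is limited). The gripper opens to 85 mm and grips with 20 to 120 N. Pads are 22 mm wide; open, the fingers measure 114 mm over their backs; the gripper's body (76 mm by 85 mm) begins 54 mm behind the grasp point. The pads swing forward as they close: fully open they stand 13 mm farther back than shut.
Start: joints at [1.106, 0.313, 0.046, 1.304, 0, 1.431], TCP at [0.184, 0.545, 0.245] pointing down, gripper open.
Joint ranges: [-2.76, 2.76], [-0.86, 1.69], [-1.03, 1.26], [-2.2, 2.34], [-1.47, 1.5], [-3.14, 3.14]. Speed limits (rad/s): [2.57, 2.57, 3.14, 3.14, 3.14, 3.14].

## Interface

Orientations are given as [roll, pitch, yaw] about the fixed x, y, z axes, in that order (R = Rz(yaw) Ry(pitch) Rx(roll)).
In Python, from station import ctrl gives the robot as it stands.
- The arm moves only by the shell command python3 -m jog 'ROWS' [FORCE]. ROWS is JSON, a list of rows, each a list of 5 numbers: the shift along the tool's x, y, z in m, then the turn about the tool's z in rad, then the finger opening in m, from 0 to 0.0854. In form: [[x, y, z, spin, claw], ...]. A call has 1 to 12 rows; each row shifts and turns the pose as measured when the row begins, along the tool's axes as they then stand; what a row does not reach is not made up. A row lasts 1/8 s, in which the tool goes at most 62.5 mm and 10.7 degrees, less where a joint would pass 70% of its speed; a pose out of reach is approached as far as the arm can. A call is refused whole if a number of a shift passes 0.0625 or a number of a turn 0.188, either way. A call with a gripper value outside its range is refused whole. The fingers move at their own pace and stop on an object; FORCE is the grip in N (left out, the last holds). Time passes only in rows, so rows that do not move let the fingers close. It gives the time, the measured TCP pose, the force and the opening at its end, in the units of the state.
- ctrl.sense(): the state, without advancing time (a new reading comes with each control period).
- ctrl.grab_frame(name): name is "scene" or "top" or "wrist"; returns a dict with "img" (384x512x3 uint8, red, green, blue), "K" (3x3 intrinsics, pixels), "camera_from_world" (4x4, takes a point from world to camera coordinates). Camera axes: x right, y down, z forward; pixel columns grow to the right and rows downward; lengths in m; the calibration is good to about 2 mm. A picture is of the moment at which its call begins. There is no depth.
- ctrl.finish_job(): hands the job in, once; it reports no verdict.
The state is a dict: "clock": time; "joint_positions": joint angles; "qvel": joint speeds; "tau": joint torques, N m; "ee_pos": TCP position; "tool_rot": TCP orientation; "wrist_force": force on the tool from outside, world axes, zero at the start; "moment": the same for the moment, N m; "width": finger opening in m.
Only numpy, scipy, OpenCV 4.12 (cv2) and the standard library are available. Lean on these libraries where they do the work, as an engineer would, in place of code of your own. Each camera call takes 0.05 s, during which the arm holds its last target.

## Task

Pick up the pressing board by its ridge handle, lay its flat face on the round steel test bar and roll the bar under it across the raised marking strip, pressing steadily at about 10 N all the way over the strip and never harder than 22 N. Stop the bar on the dark index line beyond the strip, parallel to it, then lift the board off and set it back face down on the bench clear of the jig. Roll the bar only with the board, never letting the gripper touch it or letting it run away, and leave the other things where they are.

Things in the scene. Friction and masses are not known exactly. Their poses are not given: they have to be found in the camera images.
- jig: Fixed jig: grey base 150 (x) by 240 (y) by 20 high, origin at the centre of its underside. Bars roll along its +y. Across its middle is a dark ribbed strip 60 wide in x; its flat top (y -16 to 16) stands 0.6 to 4 mm above the base, differing each time and not reported, with 1-in-10 bevels down to the base at both ends. All is rigid: 1 mm of height makes 10 N or more, so feel the force.
- line_mid (a point): Middle of the dark index line (2 wide, along the jig's x over the whole base between two dark edge clips) on the base top, beyond the strip, 58 to 72 from the jig's middle on its +y side. Look-only: nothing to hit above the base top. Its x axis runs along the line.
- bar_center (a point): Centre of the round plain steel test bar, 30 diameter, 100 long, about 0.55 kg, free to roll. Its own x axis is the bar's axis (the other two axes turn as it rolls). It starts on the jig base, short of the strip on the jig's -y side, lying across the rolling direction to within a few degrees.
- board_grip (a point): Middle of the ridge handle of the loose pressing board (0.25 kg), 38 above the board's flat face; z up. The handle is 70 long (x), 22 thick (y) and rises from 14 to 60 above the face: grasp it from above, fingers closing along y. It starts face down on the bench, right or left of the jig. A bar rolling under the board moves half as far as the board.
- tray: Bystander: open grey plastic tray 100 by 140 by 30 high, origin under its centre; lies on the side of the jig where the board does not.
- puck: Bystander: grey mounted sample, upright cylinder 40 diameter, 22 high, origin under its centre, beyond the jig.
- case: Bystander: closed wooden gauge case 60 by 90 by 30 high, origin under its centre, beyond the jig.
- board_face (a point): Centre of the pressing board's flat rubber underside, straight below the handle. The board is 90 (x) by 170 (y) and 14 thick; axes as for the handle.
Mind the look-alikes: they are no part of the job. Leave any turquoise look-alike of the part that bears board_grip alone. Of the things shaped like the part that bears bar_center, the bare steel one is meant.

How it is judged:
On the way, in this order (a step that is already met when the one before it is completed fails the run):
1. the bar has climbed onto the strip, pressed by the board with more than 5 N (y of bar_center in the frame of jig between -0.016 and -0.006 m and contact force between board and bar above 5 N), for 0.1 s.
2. the bar is rolled over the middle of the strip, pressed with more than 5 N (y of bar_center in the frame of jig between -0.005 and 0.005 m and contact force between board and bar above 5 N), for 0.1 s.
3. the bar is rolled over the last part of the strip, pressed with more than 5 N (y of bar_center in the frame of jig between 0.006 and 0.016 m and contact force between board and bar above 5 N), for 0.1 s.
At the end, for the whole second after the job is handed in: The bar lies at rest on the jig base with its axis within 5 mm of the index line and within 7 degrees of parallel to it, not more than 25 mm off endways; the board lies released and at rest, face down flat on the bench, touching neither jig nor bar (y of bar_center in the frame of line_mid between -0.005 and 0.005 m and x of bar_center in the frame of line_mid between -0.025 and 0.025 m and angle between the x axis of bar_center and the x axis of line_mid, either way round below 0.12 rad and z of bar_center in the frame of line_mid below 0.018 m and linear speed of each of bar, board below 0.01 m/s and height (world z) of board_grip below 0.042 m and angle between board_grip's own z axis and vertical below 0.08 rad and contact force between board and jig below 0.1 N and contact force between board and bar below 0.1 N).
It fails at once if the board presses the bar harder than 22 N (contact force between board and bar above 22 N).
It fails at once if the gripper touches the bar (contact force between any of the fingers, the arm and bar above 0.5 N).
It fails at once if the bar runs away (faster than 0.25 m/s) or leaves the jig (linear speed of bar above 0.25 m/s or height (world z) of bar_center below 0.03 m).
It fails at once if a bystander is moved more than 20 mm (distance of any of tray, puck, case from where it was at the start of the episode above 0.02 m).
It also fails if it takes over 72 s, if anything falls off the work surface, if the arm or the gripper's body presses on something with over 40 N, if the wrist force passes 120 N, or if a joint passes its speed limit or range.

## Working session

There is one attempt and no reset: what is moved stays moved. The work goes in short steps, Python scripts to look and compute and a shell command to move; the robot and the scene stay as the last step left them, time stands still between calls to the robot, and variables do not carry over. Pictures are saved under pics/ and viewed, and the job is handed in when it is done.

```bash
ls; mkdir -p pics
cat > h.py <<'E'
import numpy as np, cv2
from station import ctrl
def save(f,name): cv2.imwrite('pics/'+name,cv2.cvtColor(f['img'],cv2.COLOR_RGB2BGR))
def ray(f,u,v,z):
    K=f['K'];T=f['camera_from_world'];R=T[:3,:3];t=T[:3,3]
    c=-R.T@t; d=R.T@np.linalg.solve(K,[u,v,1.]); s=(z-c[2])/d[2]
    return c+s*d
def proj(f,p):
    T=f['camera_from_world'];q=f['K']@(T[:3,:3]@np.array(p)+T[:3,3]);return q[:2]/q[2]
E
python3 - <<'E'
from h import *
import pickle
for n in ['top','scene','wrist']:
    f=ctrl.grab_frame(n);save(f,n+'0.png');pickle.dump(f,open(n+'0.pkl','wb'))
    T=f['camera_from_world'];print(n,np.round(-T[:3,:3].T@T[:3,3],3),f['K'][0,0])
print(ctrl.sense(),ctrl.tips_ahead)
E
```

```text
pics
top [ 0.41  -0.088  1.499] 478.1903543150523
scene [ 1.256 -0.526  1.   ] 382.59209225288004
wrist [0.105 0.572 0.371] 317.4941258570992
{'clock': 0.15, 'joint_positions': array([ 1.10638674e+00,  3.13864455e-01,  4.52498567e-02,  1.30361251e+00,
       -2.42141771e-05,  1.43118978e+00]), 'qvel': array([ 0.00013891, -0.00162957,  0.0022181 , -0.00175075, -0.00037857,
        0.00059434]), 'tau': array([ 2.80890759e-03, -4.81065881e+01,  2.98815179e+01,  1.39276785e-02,
       -7.78496201e-05, -8.33624455e-06]), 'ee_pos': array([0.18334979, 0.54459991, 0.24459696]), 'tool_rot': array([-3.14017242e+00, -1.75119863e-04,  2.81678950e+00]), 'wrist_force': array([ 0.53015557, -0.17962724, -0.0761424 ]), 'moment': array([0.01717897, 0.04052323, 0.00886939]), 'width': 0.08519592938062825} 0.014
```

View pics/top0.png

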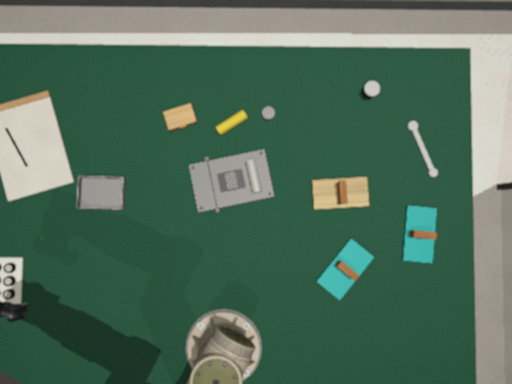

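View pics/scene0.png

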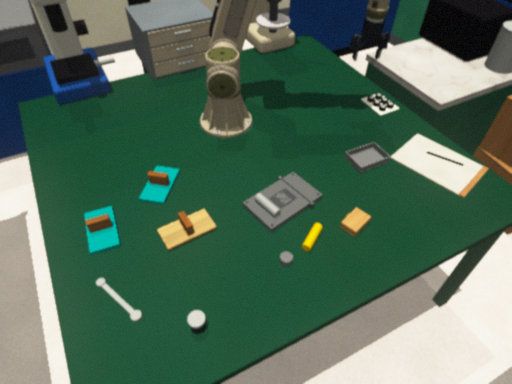

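View pics/wrist0.png

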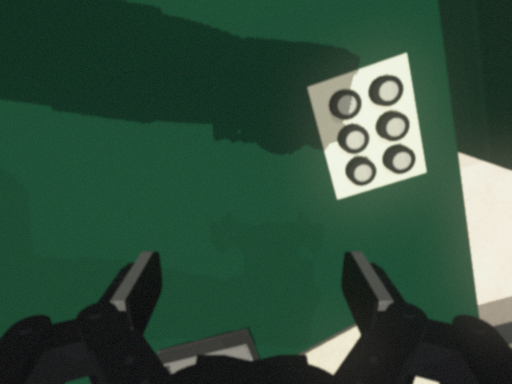

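Candidates for the board (top view): wooden one at (341,193), turquoise look-alikes at (346,270) and (420,235). For the bar: bare steel at (254,177) on the jig, yellow one at (231,122). I choose the wooden board and the steel bar; a close crop follows to check.

Run:
```python
from h import *
import pickle
f=pickle.load(open('top0.pkl','rb'));im=f['img']
c=im[140:225,180:380];c=cv2.resize(c,None,fx=4,fy=4,interpolation=cv2.INTER_CUBIC)
c=np.clip(c.astype(float)*1.2,0,255).astype(np.uint8)
cv2.imwrite('pics/crop1.png',cv2.cvtColor(c,cv2.COLOR_RGB2BGR))
hsv=cv2.cvtColor(im,cv2.COLOR_RGB2HSV).astype(int)
def comps(m,z,name,mina=30):
    cs,_=cv2.findContours(m.astype(np.uint8),cv2.RETR_EXTERNAL,cv2.CHAIN_APPROX_NONE)
    for k in cs:
        if cv2.contourArea(k)<mina: continue
        r=cv2.minAreaRect(k);b=cv2.boxPoints(r)
        w=np.array([ray(f,u,v,z) for u,v in b])
        e1=w[1]-w[0];e2=w[2]-w[1]
        print(name,np.round(r[0],1),np.round(w.mean(0),4),'L',round(np.linalg.norm(e1),4),round(np.linalg.norm(e2),4),'ang',np.round(np.degrees([np.arctan2(e1[1],e1[0]),np.arctan2(e2[1],e2[0])]),1))
H,S,V=hsv[...,0],hsv[...,1],hsv[...,2]
roi=np.zeros(H.shape,bool);roi[165:220,300:380]=1
comps(roi&(H<35)&(S>40),0.014,'board')
comps(roi&(H<16)&(S>100)&(V<170),0.06,'handle',15)
for u,v in [(342,181),(320,193),(342,192)]: print(hsv[v,u])
roi=np.zeros(H.shape,bool);roi[140:220,180:285]=1
comps(roi&(S<60),0.02,'jig')
roi=np.zeros(H.shape,bool);roi[155:200,235:270]=1
comps(roi&(S<60)&(V>150),0.035,'bar')
print([hsv[177,u].tolist() for u in range(204,275,2)])
```

```text
board [340.  192.6] [ 0.4784 -0.3586  0.014 ] L 0.1771 0.0963 ang [ -86.  -176.8]
handle [341.5 192. ] [ 0.4782 -0.3546  0.06  ] L 0.0211 0.0603 ang [-89.5 179.8]
[ 16 126 174]
[ 20  88 200]
[ 14 144 173]
jig [230.9 180.2] [ 0.5142 -0.0194  0.02  ] L 0.2468 0.1782 ang [ -78.1 -168.4]
bar [252. 177.] [ 0.5234 -0.0845  0.035 ] L 0.1046 0.1354 ang [ -89.5 -179.7]
[[17, 11, 159], [17, 11, 159], [19, 13, 161], [17, 13, 138], [17, 11, 157], [17, 11, 163], [21, 11, 158], [15, 13, 119], [6, 12, 110], [6, 12, 109], [15, 12, 123], [19, 14, 151], [25, 10, 155], [21, 12, 147], [15, 13, 154], [19, 14, 150], [20, 12, 127], [15, 13, 115], [15, 9, 113], [18, 11, 118], [19, 13, 155], [26, 11, 163], [21, 13, 136], [26, 13, 155], [27, 12, 190], [27, 11, 205], [27, 12, 184], [26, 13, 154], [17, 14, 163], [19, 12, 166], [19, 12, 165], [19, 12, 166], [23, 12, 166], [53, 24, 127], [74, 123, 91], [74, 129, 93]]
```

View pics/crop1.png

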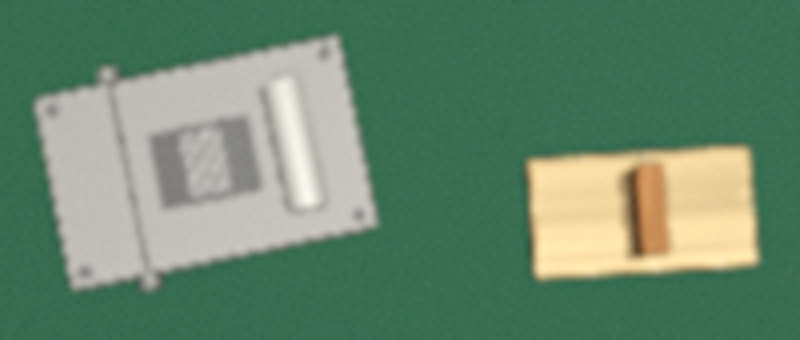

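The crop shows the wooden board with its brown handle (crop 650,210), and the jig with bare steel bar (292,143), dark strip (205,160) and line from (115,80) to (147,280). Choice confirmed. Now measuring these.

Run:
```python
from h import *
import pickle
f=pickle.load(open('top0.pkl','rb'));im=f['img']
g=cv2.cvtColor(im,cv2.COLOR_RGB2GRAY)
W=lambda x,y,z:ray(f,180+(x+.5)/4-.5,140+(y+.5)/4-.5,z)
C=[W(*p,.02) for p in [(35,100),(340,37),(378,228),(72,290)]]
c=np.mean(C,0);print('jig c',c)
yv=(C[0]+C[3]-C[1]-C[2])/2; xv=(C[1]+C[0]-C[2]-C[3])/2
print('len',np.linalg.norm(yv),np.linalg.norm(xv),'yaw from y',np.degrees(np.arctan2(-yv[0],yv[1])),'xv ang',np.degrees(np.arctan2(xv[1],xv[0])))
yaw=np.arctan2(-yv[0],yv[1])
R=np.array([[np.cos(yaw),-np.sin(yaw)],[np.sin(yaw),np.cos(yaw)]])
l=lambda p:R.T@(p-c)[:2]
for n,p in dict(line1=W(115,85,.02),line2=W(146,270,.02),bar1=W(277,75,.03),bar2=W(308,210,.03),strip1=W(150,133,.02),strip2=W(248,115,.02),strip3=W(162,210,.02),strip4=W(262,190,.02)).items(): print(n,p[:2],l(p))
hc=W(652,208,.06);print('handle',hc,W(640,165,.06),W(655,252,.06))
B=[W(*p,.014) for p in [(528,160),(750,148),(759,265),(535,278)]];print('board',np.mean(B,0)); e=B[1]-B[0]+B[2]-B[3];print(np.linalg.norm(e)/2,np.degrees(np.arctan2(e[1],e[0])))
```

```text
jig c [ 0.51306598 -0.02015955  0.02      ]
len 0.24142220777876205 0.15082266062234972 yaw from y 12.055066414165788 xv ang 11.702748974192088
line1 [0.5735403  0.05141385] [0.07408892 0.05736486]
line2 [0.43022796 0.02559503] [-0.0714553   0.06204643]
bar1 [ 0.58120268 -0.07436746] [ 0.05531269 -0.06724295]
bar2 [ 0.4771261  -0.09906514] [-0.05162688 -0.0696594 ]
strip1 [0.53637502 0.02379762] [0.03197554 0.03811966]
strip2 [ 0.55099757 -0.05203972] [ 0.03043687 -0.0390992 ]
strip3 [0.47669599 0.01379225] [-0.02847704  0.04079901]
strip4 [ 0.49280343 -0.06341543] [-0.02884977 -0.03807011]
handle [ 0.47929752 -0.35801351  0.06      ] [ 0.51170168 -0.34904302  0.06      ] [ 0.44616923 -0.36018152  0.06      ]
board [ 0.47785561 -0.35967651  0.014     ]
0.17387384080910634 -86.34242798702923
```

```bash
python3 -m jog '[[0,0,0,-0.15,0.085],[0,0,0,-0.15,0.085],[0,0,0,-0.15,0.085],[-0.03,-0.05,0,0,0.085],[-0.03,-0.05,0,0,0.085],[-0.03,-0.05,0,0,0.085],[-0.03,-0.05,0,0,0.085],[-0.03,-0.05,0,0,0.085],[-0.03,-0.05,0,0,0.085],[-0.03,-0.05,0,0,0.085],[-0.03,-0.05,0,0,0.085],[-0.03,-0.05,0,0,0.085]]'; python3 -m jog '[[-0.03,-0.05,0,0,0.085],[-0.03,-0.05,0,0,0.085]]'
```

```text
clock: 1.65
ee_pos: [0.5213, 0.1282, 0.2418]
tool_rot: [-3.138, -0.003, -2.991]
wrist_force: [1.6, 1.0, -0.1]
width: 0.0853
clock: 1.9
ee_pos: [0.5974, 0.0348, 0.2415]
tool_rot: [-3.139, -0.003, -2.992]
wrist_force: [0.7, -0.1, -0.3]
width: 0.0853
```

```bash
python3 -m jog '[[-0.015,-0.045,0,0,0.085],[0,0,0,0,0.085]]'
python3 - <<'E'
from h import *
import pickle
f=ctrl.grab_frame('wrist');save(f,'wrist1.png');pickle.dump(f,open('wrist1.pkl','wb'))
E
```

```text
clock: 2.15
ee_pos: [0.6214, -0.0129, 0.2395]
tool_rot: [-3.139, -0.004, -2.997]
wrist_force: [-0.9, -0.2, 0.5]
width: 0.0852
```

View pics/wrist1.png

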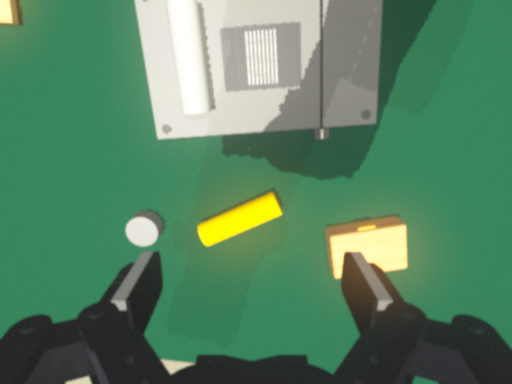

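The wrist view shows the jig cut off at the top (bar at (190,60), line at u≈321); I back off toward the base to see it whole.

```bash
python3 -m jog '[[0.055,0,-0.02,0,0.085],[0.055,0,-0.02,0,0.085],[0,0,0,0,0.085]]'
python3 - <<'E'
from h import *
import pickle
f=ctrl.grab_frame('wrist');save(f,'wrist2.png');pickle.dump(f,open('wrist2.pkl','wb'))
E
```

```text
clock: 2.58
ee_pos: [0.5072, -0.0246, 0.2774]
tool_rot: [3.14, -0.012, -2.992]
wrist_force: [0.3, 0.1, 0.3]
width: 0.0851
```

View pics/wrist2.png

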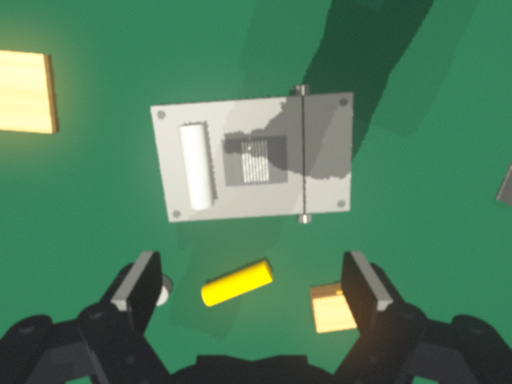

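The whole jig is visible: corners near (152,107),(353,94),(350,212),(169,221); line (304,95)-(305,215); bar (193,125)-(201,209).

```bash
cat > meas.py <<'E'
from h import *
import pickle,sys
f=pickle.load(open(sys.argv[1],'rb'));im=f['img']
hsv=cv2.cvtColor(im,cv2.COLOR_RGB2HSV).astype(int);H,S,V=hsv[...,0],hsv[...,1],hsv[...,2]
roi=np.zeros(H.shape,bool);roi[70:240,130:372]=1
m=(roi&(S<70)&(V>60)).astype(np.uint8)
m=cv2.morphologyEx(m,cv2.MORPH_CLOSE,np.ones((7,7)));m=cv2.morphologyEx(m,cv2.MORPH_OPEN,np.ones((21,21)))
k=max(cv2.findContours(m,cv2.RETR_EXTERNAL,cv2.CHAIN_APPROX_NONE)[0],key=cv2.contourArea)
q=cv2.approxPolyDP(k,8,True)[:,0];print(q.tolist())
# fit each side by line (trim ends), intersect
def side(a,b):
    p=k[:,0].astype(float);d=(b-a)/np.linalg.norm(b-a);s=(p-a)@d;n=np.abs((p-a)@[-d[1],d[0]])
    s0=np.linalg.norm(b-a);p=p[(n<4)&(s>.12*s0)&(s<.88*s0)];w=np.array([ray(f,u,v,.02)[:2] for u,v in p])
    vx,vy,x,y=cv2.fitLine(w.astype(np.float32),cv2.DIST_HUBER,0,1e-4,1e-4).ravel();return np.array([x,y]),np.array([vx,vy])
L=[side(q[i].astype(float),q[(i+1)%4].astype(float)) for i in range(4)]
def isect(l1,l2):
    t=np.linalg.solve(np.c_[l1[1],-l2[1]],l2[0]-l1[0]);return l1[0]+t[0]*l1[1]
C=np.array([isect(L[i],L[i-1]) for i in range(4)]);c=C.mean(0)
print('corners',np.round(C,4).tolist(),'c',c,'sides',[round(float(np.linalg.norm(C[i]-C[i-1])),4) for i in range(4)])
angs=[np.degrees(np.arctan2(d[1],d[0]))%90 for _,d in L];print('angs',angs)
yaw=np.radians(np.mean(angs));R=np.array([[np.cos(yaw),-np.sin(yaw)],[np.sin(yaw),np.cos(yaw)]])
# rectified jig-frame picture at z=.02, 2px/mm... x right=jig y, y down=-jig x
S_=3.
def tojig(P):return R@P+c
pts=[(-.12,.075),(.12,.075),(.12,-.075),(-.12,-.075)] # jig(y,x)
src=np.float32([proj(f,[*tojig(np.array([x,y])),.02]) for y,x in pts]);dst=np.float32([[0,0],[720,0],[720,450],[0,450]])
r=cv2.warpPerspective(im,cv2.getPerspectiveTransform(src,dst),(720,450));cv2.imwrite('pics/'+sys.argv[2],cv2.cvtColor(r,cv2.COLOR_RGB2BGR))
# line: darkest col per row
g=cv2.cvtColor(r,cv2.COLOR_RGB2GRAY).astype(float)
a,b=(120+56)*3,(120+74)*3
ys=[];xs=[]
for i in range(30,420,5):
    row=g[i-2:i+3,a:b].mean(0);w=np.clip(row.max()*.0+np.median(row)-row-8,0,None)
    if w.sum()>10: xs.append((225-i)/3000);ys.append(((a+(w*np.arange(b-a)).sum()/w.sum()+.5)/3-120)/1000)
P=np.polyfit(xs,ys,1);print('line y',P[1],'slope deg',np.degrees(np.arctan(P[0])),len(xs),np.std(np.array(ys)-np.polyval(P,xs)))
# bar: bright blob
roi=np.zeros(H.shape,bool);roi[100:225,160:225]=1
m=(roi&(S<70)&(V>225)).astype(np.uint8);k=max(cv2.findContours(m,cv2.RETR_EXTERNAL,cv2.CHAIN_APPROX_NONE)[0],key=cv2.contourArea)
rr=cv2.minAreaRect(k);b=cv2.boxPoints(rr);w=np.array([ray(f,u,v,.035)[:2] for u,v in b]);print('bar px',np.round(b,1).tolist())
w=(w-c)@R;e=[w[1]-w[0],w[2]-w[1]];e=max(e,key=np.linalg.norm);print('bar jig',w.mean(0),'len',np.linalg.norm(w[1]-w[0]),np.linalg.norm(w[2]-w[1]),'ang',np.degrees(np.arctan(e[1]/e[0])))
E
python3 meas.py wrist2.pkl rect2.png
```

```text
[[353, 93], [152, 105], [168, 221], [348, 211]]
corners [[0.4153999984264374, 0.08179999887943268], [0.4675000011920929, -0.1517000049352646], [0.6139000058174133, -0.11969999969005585], [0.5638999938964844, 0.11320000141859055]] c [ 0.51518345 -0.01907108] sides [0.1518, 0.2393, 0.1498, 0.2382]
angs [np.float32(12.594406), np.float32(12.350133), np.float32(12.120079), np.float32(11.935385)]
line y 0.060654344386960955 slope deg 0.24223069943246603 78 0.0007615933955526033
bar px [[160.0, 103.0], [224.0, 103.0], [224.0, 210.0], [160.0, 210.0]]
bar jig [-0.00992464 -0.07423018] len 0.0721130854590317 0.12981499962794593 ang -5.191213262027761
```

```bash
ls pics
```

```text
crop1.png
rect2.png
scene0.png
top0.png
wrist0.png
wrist1.png
wrist2.png
```

View pics/rect2.png

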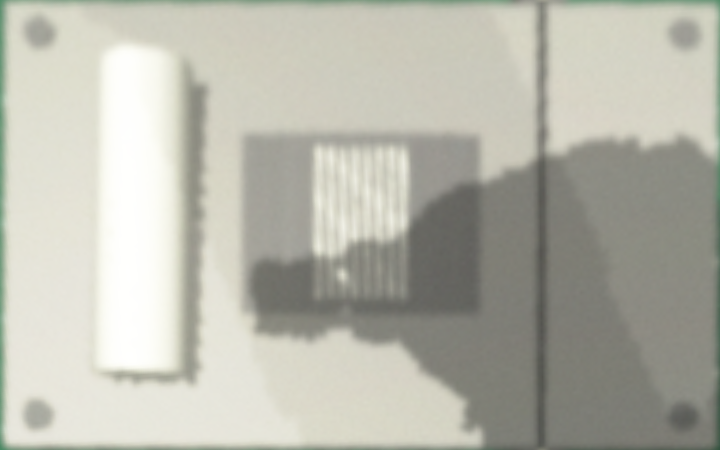

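Run:
```python
from h import *
import pickle
f=pickle.load(open('wrist2.pkl','rb'))
c=np.array([.51518,-.01907]);yaw=np.radians(12.25);R=np.array([[np.cos(yaw),-np.sin(yaw)],[np.sin(yaw),np.cos(yaw)]])
def px(X,Y,z): # rect px -> jig coords at height z
    p=R@np.array([(225-Y)/3000,X/3000-.12])+c
    u,v=proj(f,[*p,.02]);w=ray(f,u,v,z)[:2];return R.T@(w-c)
for a,b in [((101,60),(186,60)),((95,360),(184,360))]:
    A=px(*a,.035);B=px(*b,.035);print(A,B,(A+B)/2)
print('ends',px(142,45,.04),px(139,373,.04))
print('strip mid y',px(361,225,.0224),px(313,225,.0224),px(409,225,.0224),px(243,225,.02),px(480,225,.02))
f=pickle.load(open('top0.pkl','rb'))
for p in [[*(R@[0,.0605]+c),.02],[*c,.02]]: print(proj(f,p))
print('c',c,'axes x',R[:,0],'y',R[:,1])
```

```text
[ 0.0493595  -0.08291603] [ 0.0493595  -0.05568593] [ 0.0493595  -0.06930098]
[-0.04674675 -0.08483816] [-0.04674675 -0.05632664] [-0.04674675 -0.0705824 ]
ends [ 0.05221975 -0.0688198 ] [-0.05143736 -0.06976788]
strip mid y [-0.00055983  0.00034017] [-0.00055983 -0.01556015] [-0.00055983  0.01624049] [ 3.81216445e-16 -3.90000000e-02] [4.35442843e-16 4.00000000e-02]
[211.74135851 183.78528948]
[230.87840295 179.80278006]
c [ 0.51518 -0.01907] axes x [0.97723111 0.21217767] y [-0.21217767  0.97723111]
```

```bash
python3 -m jog '[[0,0,0,0.085,0.085],[0.008,-0.055,0,0,0.085],[0.008,-0.055,0,0,0.085],[0.008,-0.055,0,0,0.085],[0.008,-0.055,0,0,0.085],[0.008,-0.055,0,0,0.085],[0.008,-0.055,0,0,0.085],[0,0,0,0,0.085]]'
python3 - <<'E'
from h import *
import pickle
f=ctrl.grab_frame('wrist');save(f,'wrist3.png');pickle.dump(f,open('wrist3.pkl','wb'))
E
```

```text
clock: 3.62
ee_pos: [0.4921, -0.3603, 0.2714]
tool_rot: [3.139, -0.008, -3.062]
wrist_force: [0.4, 0.8, -1.2]
width: 0.0855
```

View pics/wrist3.png

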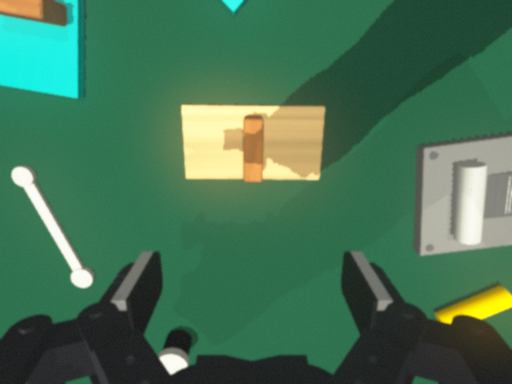

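Run:
```python
from h import *
import pickle
f=pickle.load(open('wrist3.pkl','rb'));im=f['img']
C=np.array([ray(f,u,v,.014) for u,v in [(181,105),(325.5,106),(321,181),(185,181)]])
print(C.round(4).tolist(),C.mean(0));e=C[1]-C[0]+C[2]-C[3];print(np.linalg.norm(e)/2,np.degrees(np.arctan2(e[1],e[0])));e=C[0]-C[3]+C[1]-C[2];print(np.linalg.norm(e)/2,np.degrees(np.arctan2(e[1],e[0])))
for u,v in [(243.5,116),(263.5,116),(244,169),(263.5,169)]: print(ray(f,u,v,.06))
c=cv2.resize(im[95:190,170:335],None,fx=4,fy=4,interpolation=cv2.INTER_CUBIC);cv2.imwrite('pics/crop3.png',cv2.cvtColor(c,cv2.COLOR_RGB2BGR))
```

```text
[[0.4416, -0.4465, 0.014], [0.4292, -0.2772, 0.014], [0.521, -0.2687, 0.014], [0.5347, -0.4406, 0.014]] [ 0.48162714 -0.35824243  0.014     ]
0.17107392783824044 94.35912791326324
0.09273058654628831 -175.54209406780708
[ 0.44387197 -0.37181209  0.06      ]
[ 0.44220982 -0.35097566  0.06      ]
[ 0.50086701 -0.36715288  0.06      ]
[ 0.49916578 -0.34572834  0.06      ]
```

View pics/crop3.png

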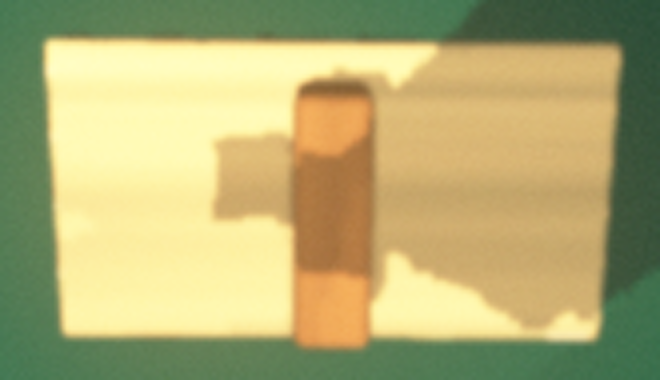

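```bash
python3 -m jog '[[0.012,0.003,0.03,0,0.085],[0,0,0.045,0,0.085],[0,0,0.045,0,0.085],[0,0,0.045,0,0.085],[0,0,0.03,0,0.085],[0,0,0,0,0.085]]'
```

```text
clock: 4.42
ee_pos: [0.4843, -0.3442, 0.0714]
tool_rot: [3.136, -0.006, -3.046]
wrist_force: [0.3, 0.9, 0.2]
width: 0.0851
```

```bash
python3 -m jog '[[0.006,-0.014,0,0.02,0.085],[0,0,0,0,0.085],[0,0,0,0,0.085]]'
```

```text
clock: 4.8
ee_pos: [0.4824, -0.3601, 0.0756]
tool_rot: [3.141, -0.002, -3.065]
wrist_force: [0.1, 0.4, -0.1]
width: 0.0851
```

```bash
python3 -m jog '[[0.002,0.001,0.02,0,0.085],[0,0,0.018,0,0.085],[0,0,0,0,0.085],[0,0,0,0,0.085]]'
```

```text
clock: 5.3
ee_pos: [0.4825, -0.3621, 0.0417]
tool_rot: [-3.136, 0.004, -3.066]
wrist_force: [0.4, -0.9, 0.5]
width: 0.0847
```

```bash
python3 -m jog '[[0.002,0.003,0.006,0,0.085],[0,0,0,0,0.085],[0,0,0,0,0.085]]'
```

```text
clock: 5.68
ee_pos: [0.4809, -0.3598, 0.0371]
tool_rot: [-3.134, 0.006, -3.066]
wrist_force: [0.9, -0.9, 0.4]
width: 0.0852
```

```bash
python3 -m jog '[[0,0.001,0.003,0,0.085],[0,0,0,0,0.06],[0,0,0,0,0.04],[0,0,0,0,0.03],[0,0,0,0,0.02],[0,0,0,0,0.01],[0,0,0,0,0.01],[0,0,0,0,0.01]]' 100; python3 -m jog '[[0,0,0,0,0.01],[0,0,0,0,0.01],[0,0,0,0,0.01]]'
```

```text
clock: 6.68
ee_pos: [0.4811, -0.359, 0.0345]
tool_rot: [-3.134, 0.006, -3.066]
wrist_force: [0.4, -0.5, 0.7]
width: 0.021
clock: 7.05
ee_pos: [0.4811, -0.359, 0.0345]
tool_rot: [-3.134, 0.007, -3.066]
wrist_force: [0.0, 0.5, 1.2]
width: 0.021
```

```bash
python3 -m jog '[[0,0,-0.02,0,0.01],[0,0,-0.04,0,0.01],[0,0,-0.04,0,0.01],[0,0,-0.02,-0.07,0.01],[0,0,0,-0.07,0.01],[0,0,0,0,0.01],[0,0,0,0,0.01],[0,0,0,0,0.01]]'; python3 -c "
from h import *
f=ctrl.grab_frame('scene');save(f,'scene4.png')"
```

```text
clock: 8.05
ee_pos: [0.4772, -0.3551, 0.1519]
tool_rot: [3.14, -0.002, -2.924]
wrist_force: [-0.2, 0.4, -3.1]
width: 0.0206
```

View pics/scene4.png

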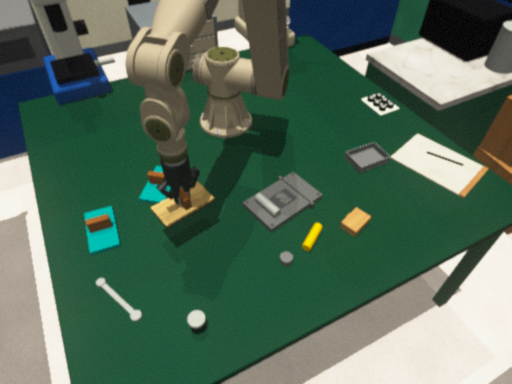

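The board hangs level in the gripper at about (185,205). Moving to the start position over the bar.

```bash
python3 -m jog '[[-0.018,0.031,0,0,0.01],[-0.018,0.031,0,0,0.01],[-0.018,0.031,0,0,0.01],[-0.018,0.031,0,0,0.01],[-0.018,0.031,0,0,0.01],[-0.018,0.031,0,0,0.01],[0,0,0,0,0.01],[0,0,0,0,0.01],[0,0,0,0,0.01]]'
```

```text
clock: 9.22
ee_pos: [0.5437, -0.1457, 0.1491]
tool_rot: [3.138, -0.005, -2.931]
wrist_force: [0.1, -0.3, -2.7]
width: 0.0209
```

```bash
python3 -m jog '[[0.001,-0.005,0,0,0.01],[0,0,0,0,0.01],[0,0,0.02,0,0.01],[0,0,0.02,0,0.01],[0,0,0,0,0.01],[0,0,0,0,0.01],[0,0,0,0,0.01]]'; python3 -c "
from h import *
f=ctrl.grab_frame('scene');save(f,'scene5.png');c=cv2.resize(f['img'][130:250,190:350],None,fx=4,fy=4,interpolation=cv2.INTER_CUBIC);cv2.imwrite('pics/crop5.png',c[...,::-1])
f=ctrl.grab_frame('wrist');save(f,'wrist5.png')"
```

```text
clock: 10.1
ee_pos: [0.544, -0.1554, 0.1102]
tool_rot: [3.141, -0.002, -2.937]
wrist_force: [0.2, -0.3, -2.6]
width: 0.0213
```

View pics/crop5.png

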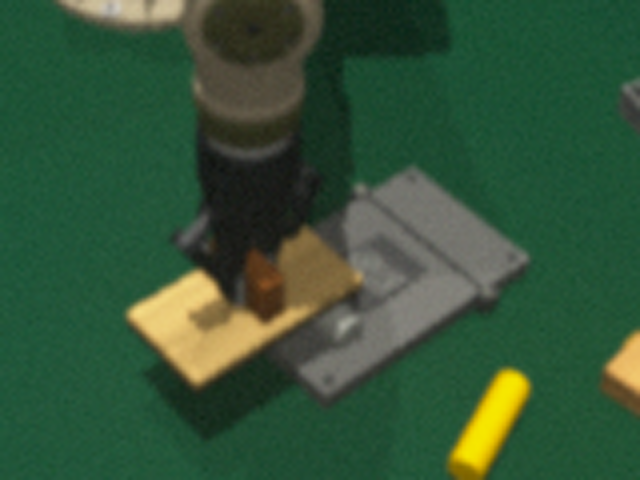

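View pics/wrist5.png

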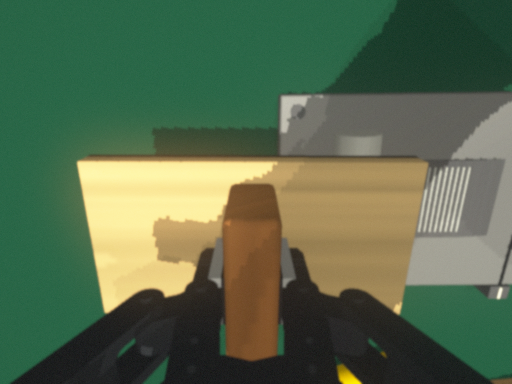

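The board is level and square to the jig, with the bar under its leading part (bar end at (360,146) in the wrist view). Descending gently.

```bash
python3 -m jog '[[0,0.004,0.01,0,0.01],[0,0,0.006,0,0.01],[0,0,0,0,0.01],[0,0,0,0,0.01],[0,0,0,0,0.01]]'
```

```text
clock: 10.82
ee_pos: [0.5435, -0.151, 0.0935]
tool_rot: [3.141, -0.002, -2.936]
wrist_force: [-0.1, -0.8, -2.2]
width: 0.021
```

```bash
python3 -m jog '[[0,0,0.002,0,0.01],[0,0,0,0,0.01]]'; python3 -m jog '[[0,0,0.002,0,0.01],[0,0,0,0,0.01]]'
```

```text
clock: 11.08
ee_pos: [0.5436, -0.1512, 0.0916]
tool_rot: [3.141, -0.001, -2.936]
wrist_force: [0.2, -0.4, -2.7]
width: 0.0212
clock: 11.32
ee_pos: [0.5437, -0.1512, 0.0895]
tool_rot: [3.142, -0.001, -2.936]
wrist_force: [-0.6, 0.2, -3.2]
width: 0.0209
```

```bash
python3 -m jog '[[0,0,0.002,0,0.01],[0,0,0,0,0.01]]';python3 -m jog '[[0,0,0.0008,0,0.01],[0,0,0,0,0.01]]'; python3 -m jog '[[0,0,0.0005,0,0.01],[0,0,0,0,0.01]]'
```

```text
clock: 11.58
ee_pos: [0.5437, -0.1512, 0.0873]
tool_rot: [3.142, -0.001, -2.936]
wrist_force: [-0.8, -1.0, -3.2]
width: 0.021
clock: 11.82
ee_pos: [0.5437, -0.1512, 0.0865]
tool_rot: [3.142, -0.001, -2.936]
wrist_force: [0.6, -0.2, -2.7]
width: 0.0212
clock: 12.08
ee_pos: [0.5437, -0.1512, 0.086]
tool_rot: [-3.142, -0.001, -2.936]
wrist_force: [0.4, -0.3, -3.2]
width: 0.0211
```

```bash
python3 -m jog '[[0,0,0.0005,0,0.01],[0,0,0,0,0.01]]';python3 -m jog '[[0,0,0.0005,0,0.01],[0,0,0,0,0.01]]'
```

```text
clock: 12.32
ee_pos: [0.5437, -0.1512, 0.0855]
tool_rot: [3.142, -0.001, -2.936]
wrist_force: [0.7, 0.3, -2.3]
width: 0.0208
clock: 12.58
ee_pos: [0.5437, -0.1512, 0.085]
tool_rot: [-3.142, -0.001, -2.936]
wrist_force: [0.6, -0.0, -2.3]
width: 0.0208
```

```bash
python3 -m jog '[[0,0,0.0004,0,0.01],[0,0,0,0,0.01]]';python3 -m jog '[[0,0,0.0004,0,0.01],[0,0,0,0,0.01]]'
```

```text
clock: 12.82
ee_pos: [0.5437, -0.1512, 0.0845]
tool_rot: [-3.142, -0.001, -2.936]
wrist_force: [0.2, 1.4, -3.4]
width: 0.0209
clock: 13.08
ee_pos: [0.5438, -0.1513, 0.0843]
tool_rot: [-3.141, -0.001, -2.936]
wrist_force: [-0.4, 0.5, -3.2]
width: 0.021
```

```bash
python3 -m jog '[[0,0,0.0004,0,0.01],[0,0,0,0,0.01]]';python3 -m jog '[[0,0,0.0004,0,0.01],[0,0,0,0,0.01]]'; python3 -c "
from h import *
print(ctrl.sense()['moment'])"
```

```text
clock: 13.32
ee_pos: [0.5438, -0.1513, 0.0842]
tool_rot: [-3.141, -0.001, -2.936]
wrist_force: [-0.3, -0.3, -1.7]
width: 0.0206
clock: 13.58
ee_pos: [0.5438, -0.1514, 0.0841]
tool_rot: [-3.141, -0.0, -2.936]
wrist_force: [-0.7, 0.3, -0.9]
width: 0.0208
[0.08632643 0.15895715 0.07746434]
```

```bash
python3 -m jog '[[0,0,0.0005,0,0.01]]';python3 -m jog '[[0,0,0.0005,0,0.01]]';python3 -m jog '[[0,0,0,0,0.01]]'
```

```text
clock: 13.7
ee_pos: [0.5439, -0.1514, 0.084]
tool_rot: [-3.141, -0.0, -2.936]
wrist_force: [-2.2, 0.2, 3.9]
width: 0.0205
clock: 13.82
ee_pos: [0.544, -0.1515, 0.0839]
tool_rot: [-3.141, 0.0, -2.936]
wrist_force: [-2.7, -0.8, 4.6]
width: 0.021
clock: 13.95
ee_pos: [0.5439, -0.1515, 0.084]
tool_rot: [-3.141, 0.0, -2.936]
wrist_force: [-1.9, -1.0, 1.0]
width: 0.0209
```

Contact felt at z≈0.0843; a 0.5 mm push per row gives roughly 7 N net. Starting to roll.

```bash
python3 -m jog '[[0,0.003,0.0003,0,0.01],[0,0.004,0.0004,0,0.01],[0,0.004,0.0004,0,0.01]]'; python3 -m jog '[[0,0.004,0.0004,0,0.01],[0,0.004,0.0004,0,0.01],[0,0.004,0.0004,0,0.01]]'
```

```text
clock: 14.32
ee_pos: [0.5414, -0.1409, 0.084]
tool_rot: [-3.14, 0.0, -2.937]
wrist_force: [-3.9, -0.6, 6.6]
width: 0.0208
clock: 14.7
ee_pos: [0.5385, -0.1289, 0.0841]
tool_rot: [-3.138, 0.0, -2.937]
wrist_force: [-3.7, -1.6, 6.1]
width: 0.0209
```

```bash
python3 -m jog '[[0.0002,0.004,0.0004,0,0.01],[0.0002,0.004,0.0004,0,0.01],[0.0002,0.004,0.0004,0,0.01]]'; python3 -m jog '[[0.0002,0.004,0.0004,0,0.01],[0.0002,0.004,0.0004,0,0.01],[0.0002,0.004,0.0004,0,0.01]]'
```

```text
clock: 15.08
ee_pos: [0.5355, -0.1169, 0.0842]
tool_rot: [-3.137, 0.001, -2.937]
wrist_force: [-2.4, -0.8, 6.3]
width: 0.0208
clock: 15.45
ee_pos: [0.5326, -0.105, 0.0843]
tool_rot: [-3.135, 0.002, -2.937]
wrist_force: [-3.1, -1.7, 5.6]
width: 0.021
```

```bash
python3 -m jog '[[0.0002,0.004,0.0004,0,0.01],[0.0002,0.004,0.0004,0,0.01],[0.0002,0.004,0.0004,0,0.01]]'; python3 -m jog '[[0.0002,0.004,0.0002,0,0.01]]'; python3 -m jog '[[0.0002,0.004,0.0002,0,0.01]]'
```

```text
clock: 15.82
ee_pos: [0.5297, -0.0932, 0.0844]
tool_rot: [-3.133, 0.003, -2.937]
wrist_force: [-3.5, -2.0, 6.7]
width: 0.0207
clock: 15.95
ee_pos: [0.5288, -0.0894, 0.0846]
tool_rot: [-3.132, 0.003, -2.937]
wrist_force: [-2.8, -1.6, 5.5]
width: 0.0212
clock: 16.08
ee_pos: [0.5279, -0.0857, 0.0849]
tool_rot: [-3.13, 0.004, -2.937]
wrist_force: [-2.1, -2.3, 5.4]
width: 0.0209
```

```bash
python3 -m jog '[[0.0002,0.004,0.0002,0,0.01],[0.0002,0.004,0.0002,0,0.01]]'; python3 -m jog '[[0.0002,0.004,0.0002,0,0.01],[0.0002,0.004,0.0002,0,0.01]]'
```

```text
clock: 16.32
ee_pos: [0.5261, -0.0783, 0.0853]
tool_rot: [-3.128, 0.004, -2.938]
wrist_force: [-2.4, -1.8, 5.9]
width: 0.021
clock: 16.58
ee_pos: [0.5243, -0.0708, 0.0857]
tool_rot: [-3.125, 0.005, -2.938]
wrist_force: [-2.4, -2.0, 5.5]
width: 0.0211
```

```bash
python3 -m jog '[[0.0002,0.004,0.0003,0,0.01],[0.0002,0.004,0.0003,0,0.01]]'; python3 -m jog '[[0.0002,0.004,0.0003,0,0.01],[0.0002,0.004,0.0003,0,0.01]]'
```

```text
clock: 16.82
ee_pos: [0.5225, -0.0635, 0.086]
tool_rot: [-3.122, 0.005, -2.938]
wrist_force: [-2.7, -1.4, 5.9]
width: 0.0206
clock: 17.08
ee_pos: [0.5207, -0.0562, 0.0864]
tool_rot: [-3.119, 0.006, -2.939]
wrist_force: [-3.1, -2.6, 6.8]
width: 0.0209
```

```bash
python3 -m jog '[[0.0002,0.004,0.0003,0,0.01],[0.0002,0.004,0.0003,0,0.01]]'; python3 -m jog '[[0.0002,0.004,0.0003,0,0.01]]'
```

```text
clock: 17.32
ee_pos: [0.5189, -0.0489, 0.0867]
tool_rot: [-3.116, 0.006, -2.939]
wrist_force: [-3.0, -1.6, 6.9]
width: 0.0208
clock: 17.45
ee_pos: [0.518, -0.045, 0.0868]
tool_rot: [-3.115, 0.007, -2.939]
wrist_force: [-3.1, -0.1, 5.8]
width: 0.0208
```

```bash
python3 -m jog '[[0.0002,0.004,0.0004,0,0.01]]'; python3 -m jog '[[0.0002,0.004,0.0004,0,0.01]]'
```

```text
clock: 17.58
ee_pos: [0.5171, -0.0412, 0.0868]
tool_rot: [-3.114, 0.007, -2.939]
wrist_force: [-3.4, -0.3, 5.3]
width: 0.0206
clock: 17.7
ee_pos: [0.5162, -0.0373, 0.0868]
tool_rot: [-3.113, 0.007, -2.939]
wrist_force: [-2.2, -0.4, 5.7]
width: 0.0208
```

```bash
python3 -m jog '[[0.0002,0.004,0.0005,0,0.01],[0.0002,0.004,0.0005,0,0.01]]'; python3 -m jog '[[0.0002,0.004,0.0005,0,0.01],[0.0002,0.004,0.0005,0,0.01]]'
```

```text
clock: 17.95
ee_pos: [0.5143, -0.0297, 0.0867]
tool_rot: [-3.111, 0.008, -2.939]
wrist_force: [-3.1, -0.8, 6.7]
width: 0.0209
clock: 18.2
ee_pos: [0.5125, -0.022, 0.0866]
tool_rot: [-3.108, 0.009, -2.939]
wrist_force: [-3.9, -0.8, 5.6]
width: 0.0209
```

```bash
python3 -m jog '[[0.0002,0.004,0.0006,0,0.01],[0.0002,0.004,0.0006,0,0.01]]'; python3 -m jog '[[0.0002,0.004,0.0006,0,0.01],[0.0002,0.004,0.0006,0,0.01]]'
```

```text
clock: 18.45
ee_pos: [0.5107, -0.0145, 0.0864]
tool_rot: [-3.105, 0.009, -2.939]
wrist_force: [-3.0, -0.8, 8.1]
width: 0.021
clock: 18.7
ee_pos: [0.5089, -0.0069, 0.0863]
tool_rot: [-3.102, 0.01, -2.939]
wrist_force: [-3.6, -0.5, 7.4]
width: 0.0208
```

```bash
python3 -m jog '[[0.0002,0.004,0.0006,0,0.01],[0.0002,0.004,0.0006,0,0.01]]'; python3 -m jog '[[0.0002,0.004,0.0006,0,0.01],[0.0002,0.004,0.0006,0,0.01]]'; python3 -c "
from h import *
f=ctrl.grab_frame('scene');save(f,'scene6.png');c=cv2.resize(f['img'][130:250,190:350],None,fx=4,fy=4,interpolation=cv2.INTER_CUBIC);cv2.imwrite('pics/crop6.png',c[...,::-1])
print(ctrl.sense()['wrist_force'])"
```

```text
clock: 18.95
ee_pos: [0.5071, 0.0005, 0.0861]
tool_rot: [-3.099, 0.011, -2.94]
wrist_force: [-3.9, 0.1, 7.5]
width: 0.0211
clock: 19.2
ee_pos: [0.5053, 0.008, 0.0859]
tool_rot: [-3.096, 0.012, -2.94]
wrist_force: [-4.2, -1.0, 8.2]
width: 0.0207
[-3.75351161 -0.63831681  7.10883446]
```

View pics/crop6.png

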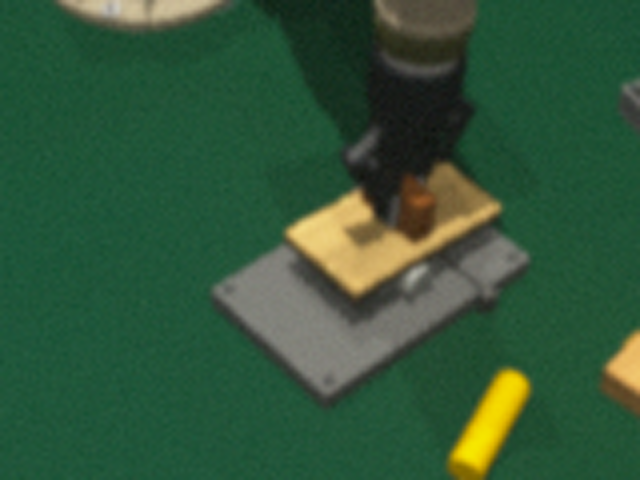

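Rolling well: board over the strip, bar end at crop (417,280). The board's front is getting a bit low (about 2.6° of tilt); I keep going and ease the force once past the strip.

```bash
python3 -m jog '[[0.0002,0.004,0.0005,0,0.01],[0.0002,0.004,0.0005,0,0.01]]'; python3 -m jog '[[0.0002,0.004,0.0006,0,0.01]]';  python3 -m jog '[[0.0002,0.004,0.0006,0,0.01]]'
```

```text
clock: 19.5
ee_pos: [0.5033, 0.0159, 0.0857]
tool_rot: [-3.094, 0.013, -2.939]
wrist_force: [-2.7, -0.2, 7.2]
width: 0.0208
clock: 19.62
ee_pos: [0.5025, 0.0197, 0.0855]
tool_rot: [-3.092, 0.013, -2.939]
wrist_force: [-2.2, -0.0, 7.7]
width: 0.021
clock: 19.75
ee_pos: [0.5015, 0.0236, 0.0853]
tool_rot: [-3.091, 0.013, -2.94]
wrist_force: [-2.8, -0.0, 6.7]
width: 0.0209
```

```bash
python3 -m jog '[[0.0002,0.004,0.0006,0,0.01],[0.0002,0.004,0.0006,0,0.01]]'; python3 -m jog '[[0.0002,0.004,0.0006,0,0.01],[0.0002,0.004,0.0006,0,0.01]]'
```

```text
clock: 20.0
ee_pos: [0.4996, 0.0315, 0.0846]
tool_rot: [-3.089, 0.014, -2.94]
wrist_force: [-2.4, -1.2, 6.2]
width: 0.0209
clock: 20.25
ee_pos: [0.4978, 0.0394, 0.0839]
tool_rot: [-3.087, 0.015, -2.94]
wrist_force: [-3.0, 0.8, 7.0]
width: 0.0209
```

```bash
python3 -m jog '[[0.0002,0.004,0.0006,0,0.01],[0.0002,0.004,0.0006,0,0.01]]'; python3 -m jog '[[0.0002,0.004,0.0006,0,0.01],[0.0002,0.004,0.0006,0,0.01]]'
```

```text
clock: 20.5
ee_pos: [0.4959, 0.0473, 0.0832]
tool_rot: [-3.085, 0.016, -2.94]
wrist_force: [-3.1, -0.5, 6.9]
width: 0.0209
clock: 20.75
ee_pos: [0.494, 0.0552, 0.0825]
tool_rot: [-3.082, 0.017, -2.94]
wrist_force: [-2.4, -0.6, 6.2]
width: 0.0208
```

```bash
python3 -m jog '[[0.0002,0.004,0.0006,0,0.01],[0.0002,0.004,0.0006,0,0.01]]'; python3 -m jog '[[0.0002,0.004,0.0005,0,0.01],[0.0002,0.004,0.0004,0,0.01],[0.0002,0.004,0.0003,0,0.01]]'; python3 -m jog '[[0.0002,0.004,0.0003,0,0.01],[0.0002,0.004,0.0003,0,0.01]]'; python3 -c "
from h import *
import pickle
f=ctrl.grab_frame('scene');pickle.dump(f,open('scene7.pkl','wb'));save(f,'scene7.png');c=cv2.resize(f['img'][130:250,190:350],None,fx=4,fy=4,interpolation=cv2.INTER_CUBIC);cv2.imwrite('pics/crop7.png',c[...,::-1])
print(ctrl.sense()['wrist_force'])"
```

```text
clock: 21.0
ee_pos: [0.4921, 0.063, 0.0818]
tool_rot: [-3.08, 0.017, -2.94]
wrist_force: [-1.5, -0.3, 6.4]
width: 0.021
clock: 21.38
ee_pos: [0.4895, 0.0745, 0.0811]
tool_rot: [-3.076, 0.019, -2.941]
wrist_force: [-2.3, -0.1, 4.5]
width: 0.0211
clock: 21.62
ee_pos: [0.4877, 0.0821, 0.0807]
tool_rot: [-3.073, 0.02, -2.941]
wrist_force: [-2.7, 0.0, 5.2]
width: 0.0209
[-1.42776935  0.77123727  5.84834589]
```

View pics/crop7.png

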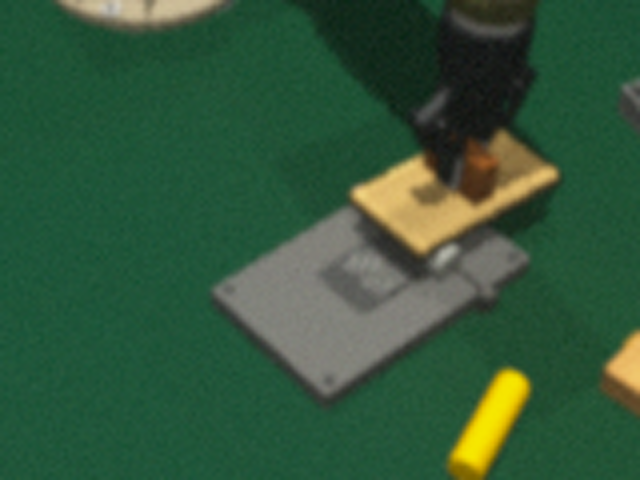

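```bash
cat > jf.py <<'E'
from h import *
c=np.array([.51518,-.01907]);yaw=np.radians(12.25);R=np.array([[np.cos(yaw),-np.sin(yaw)],[np.sin(yaw),np.cos(yaw)]])
def jig(p): return R.T@(np.array(p)[:2]-c)
def wl(x,y,z): return [*(R@[x,y]+c),z]
E
python3 - <<'E'
from jf import *
import pickle
f=pickle.load(open('scene7.pkl','rb'))
g=f['img'][180:206,285:318]
cv2.imwrite('pics/crop7b.png',cv2.resize(g,None,fx=20,fy=20,interpolation=cv2.INTER_NEAREST)[...,::-1])
print(jig(ray(f,301.1,193.8,.035)))
for y in [.05,.055,.06]: print(y,proj(f,wl(.05,y,.035)))
# check jig registration in scene: base corners/line end
for q in [(-.075,-.12),(.075,-.12),(.075,.12)]: 
    p=proj(f,wl(*q,.02));print((p+.5-[190,130])*4)
print('line end px',(proj(f,wl(.075,.0605,.02))+.5-[190,130])*4)
E
```

```text
[0.03536685 0.05063508]
0.05 [303.96370802 196.30423883]
0.055 [304.99859601 195.62338496]
0.06 [306.0300027  194.94482145]
[212.06447136 288.67671327]
[328.03169286 395.96200758]
[533.00747423 257.67447813]
line end px [485.27963495 289.87420893]
```

View pics/crop7b.png

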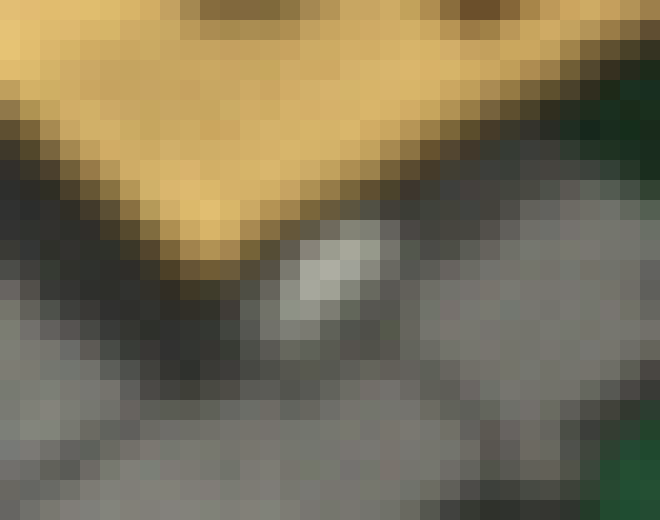

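```bash
python3 -m jog '[[0,0.004,0.0003,0,0.01],[0,0.004,0.0003,0,0.01],[0,0.004,0.0003,0,0.01]]'; python3 -m jog '[[0,0.003,0.0002,0,0.01]]'; python3 -c "
from jf import *
import pickle
f=ctrl.grab_frame('scene');pickle.dump(f,open('scene8.pkl','wb'))
g=f['img'][175:206,280:320]
cv2.imwrite('pics/crop8.png',cv2.resize(g,None,fx=16,fy=16,interpolation=cv2.INTER_NEAREST)[...,::-1])
print(ctrl.sense()['wrist_force'])
for y in [.055,.06]: print(y,[(proj(f,wl(x,y,.035))-[280,175]+.5)*16 for x in [.05,.035]])"
```

```text
clock: 22.05
ee_pos: [0.4849, 0.0937, 0.08]
tool_rot: [-3.068, 0.02, -2.941]
wrist_force: [-2.5, -0.3, 5.8]
width: 0.0209
clock: 22.18
ee_pos: [0.4842, 0.0966, 0.0799]
tool_rot: [-3.067, 0.02, -2.941]
wrist_force: [-1.6, -1.1, 5.3]
width: 0.0208
[-1.89642819  0.91213184  6.15077039]
0.055 [array([407.97753622, 337.9741594 ]), array([358.84552848, 298.4410043 ])]
0.06 [array([424.48004325, 327.11714312]), array([375.33471834, 287.7129119 ])]
```

View pics/crop8.png

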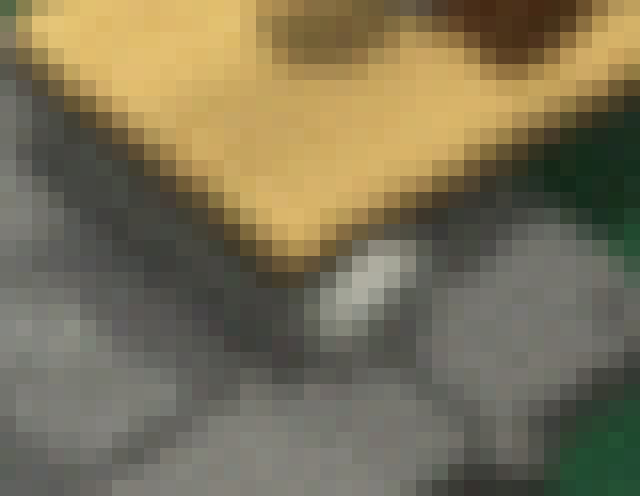

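```bash
python3 -m jog '[[0,0.004,0.0002,0,0.01],[0,0.001,0,0,0.01],[0,0,0,0,0.01]]'; python3 -m jog '[[0,0,-0.0005,0,0.01],[0,0,-0.001,0,0.01]]';  python3 -m jog '[[0,0,-0.002,0,0.01],[0,0,-0.004,0,0.01],[0,0,-0.01,0,0.01],[0,0,-0.02,0,0.01],[0,0,-0.03,0,0.01],[0,0,0,0,0.01],[0,0,0,0,0.01]]'
python3 -c "
from h import *
import pickle
f=ctrl.grab_frame('scene');pickle.dump(f,open('scene9.pkl','wb'));c=cv2.resize(f['img'][130:250,190:350],None,fx=4,fy=4,interpolation=cv2.INTER_CUBIC);cv2.imwrite('pics/crop9.png',c[...,::-1])"
```

```text
clock: 22.6
ee_pos: [0.483, 0.1017, 0.0796]
tool_rot: [-3.065, 0.02, -2.941]
wrist_force: [-1.0, -1.0, 2.9]
width: 0.0205
clock: 22.85
ee_pos: [0.4827, 0.1021, 0.0804]
tool_rot: [-3.066, 0.019, -2.941]
wrist_force: [0.3, 0.9, -3.8]
width: 0.0209
clock: 23.72
ee_pos: [0.4801, 0.1071, 0.1485]
tool_rot: [-3.067, 0.019, -2.941]
wrist_force: [0.1, 0.4, -3.0]
width: 0.0212
```

View pics/crop9.png

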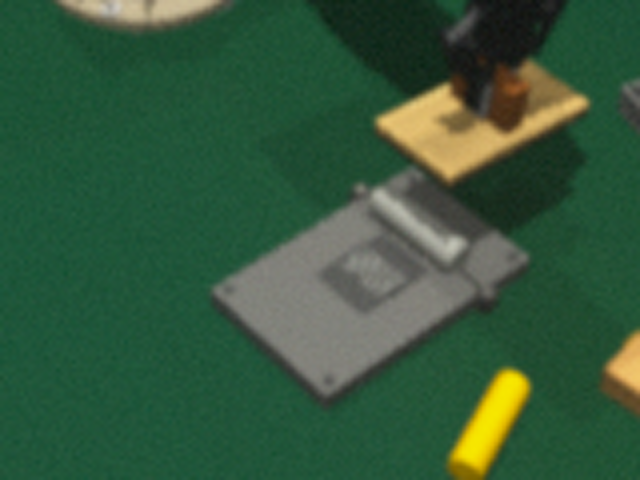

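Bar is at rest near the line (centre about crop (420,222)); I need a precise check from above.

Run:
```python
from jf import *
import pickle
f=ctrl.grab_frame('top');pickle.dump(f,open('top9.pkl','wb'))
c=cv2.resize(f['img'][140:225,160:300],None,fx=5,fy=5,interpolation=cv2.INTER_CUBIC);cv2.imwrite('pics/top9.png',c[...,::-1])
w=ctrl.grab_frame('wrist');pickle.dump(w,open('wrist9.pkl','wb'));save(w,'wrist9.png')
s=pickle.load(open('scene9.pkl','rb'))
P=lambda x,y,z:jig(ray(s,190+(x+.5)/4-.5,130+(y+.5)/4-.5,z))
for q in [(378,196),(455,252),(420,222)]: print(P(*q,.035))
```

```text
[-0.05628481  0.05569907]
[0.03639957 0.06063911]
[-0.00898345  0.0623    ]
```

View pics/top9.png

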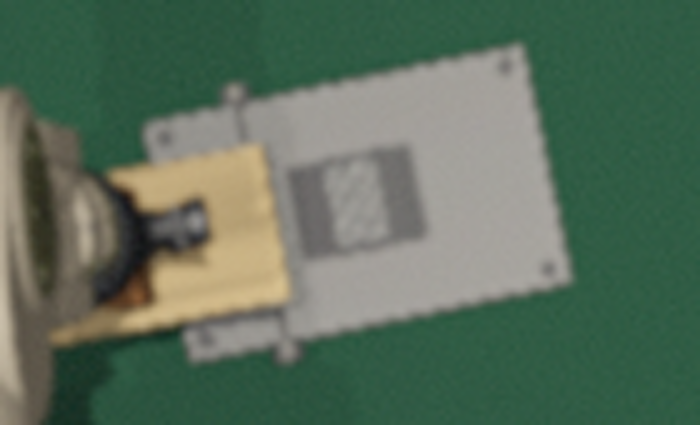

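View pics/wrist9.png

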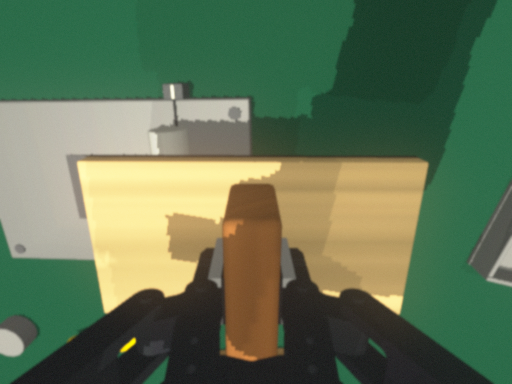

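```bash
python3 -m jog '[[0,-0.02,-0.01,0,0.01],[0.005,-0.045,-0.01,0,0.01],[0.005,-0.045,0,0,0.01],[0.005,-0.045,0,0,0.01],[0.005,-0.045,0,0,0.01],[0.005,-0.045,0,0,0.01],[0,0,0,0,0.01],[0,0,0,0,0.01]]'
python3 - <<'E'
from jf import *
import pickle
f=ctrl.grab_frame('top');pickle.dump(f,open('top10.pkl','wb'))
c=cv2.resize(f['img'][140:225,180:300],None,fx=6,fy=6,interpolation=cv2.INTER_CUBIC);cv2.imwrite('pics/top10.png',c[...,::-1])
w=ctrl.grab_frame('wrist');pickle.dump(w,open('wrist10.pkl','wb'));save(w,'wrist10.png')
E
```

```text
clock: 24.88
ee_pos: [0.5003, -0.1425, 0.1786]
tool_rot: [-3.073, 0.006, -2.94]
wrist_force: [0.2, 0.1, -2.3]
width: 0.021
```

View pics/top10.png

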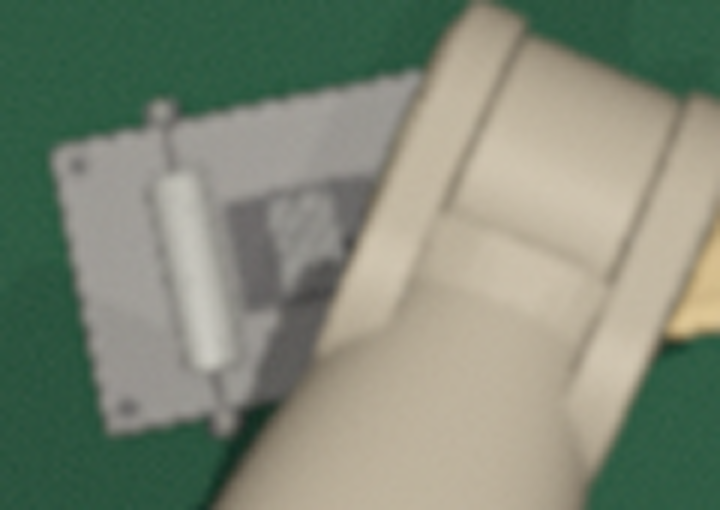

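View pics/wrist10.png

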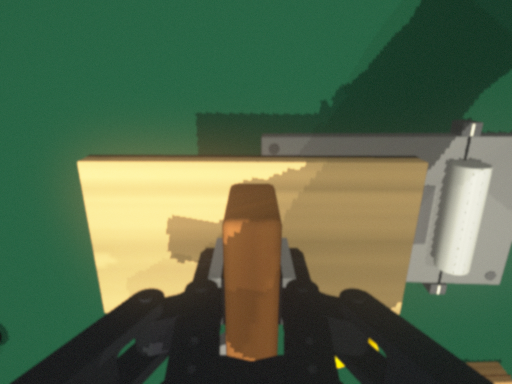

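Run:
```python
from jf import *
import pickle
s=pickle.load(open('top10.pkl','rb'))
P=lambda x,y,z:jig(ray(s,180+(x+.5)/6-.5,140+(y+.5)/6-.5,z))
print('top bar',P(179.5,175,.037),P(213,366,.037)); print('line',P(169,155,.02),P(218,390,.02),P(162,112,.022),P(226,422,.022))
w=pickle.load(open('wrist10.pkl','rb'))
Q=lambda x,y,z:jig(ray(w,x,y,z))
for a,b in [((449,168),(491,172)),((435,262),(473,268))]:
    A=Q(*a,.035);B=Q(*b,.035);print('wr bar',A,B,(A+B)/2)
print('wr line',Q(468,152,.02),Q(438.5,283,.02),Q(471,129,.022),Q(437,289,.022))
```

```text
top bar [0.04532244 0.05679205] [-0.05383075  0.05956668]
line [0.05850415 0.06121649] [-0.0657218   0.06073223] [0.08088177 0.06016762] [-0.08273699  0.0598565 ]
wr bar [-0.05042856  0.03980602] [-0.04723215  0.07424928] [-0.04883036  0.05702765]
wr bar [0.04072321 0.04418737] [0.04602987 0.0793263 ] [0.04337654 0.06175684]
wr line [-0.06089502  0.06120622] [0.07412618 0.06023048] [-0.08113025  0.05840192] [0.07992343 0.05885585]
```

```bash
cat > bar.py <<'E'
from jf import *
import pickle,sys
w=pickle.load(open(sys.argv[1],'rb'));rows=[int(a) for a in sys.argv[2].split(',')];u0,u1=[int(a) for a in sys.argv[3].split(',')]
g=cv2.GaussianBlur(cv2.cvtColor(w['img'],cv2.COLOR_RGB2GRAY),(3,3),0).astype(float)
T=w['camera_from_world'];C=-T[:3,:3].T@T[:3,3]
L=[];Rr=[]
for v in range(rows[0],rows[1],2):
    r=g[v,u0:u1];d=np.diff(r);
    L.append((u0+d.argmax()+.5,v));Rr.append((u0+d.argmin()+.5,v))
print(L[::6],Rr[::6])
res=[]
for E,sg in ((L,0),(Rr,1)):
    E=np.array(E);p=np.polyfit(E[:,1],E[:,0],1);k=np.abs(E[:,0]-np.polyval(p,E[:,1]))<2;p=np.polyfit(E[k,1],E[k,0],1);print('inl',k.sum(),len(k))
    a,b=[ray(w,np.polyval(p,v),v,.035) for v in rows]
    n=np.cross(a-C,b-C);n/=np.linalg.norm(n);nh=np.linalg.norm(n[:2])
    ja,jb=jig(a),jig(b);res.append((ja,jb,.015/nh))
# interior offset
for ja,jb,d in res:
    print('edge',ja,jb,'off',d,'ang',np.degrees(np.arctan((jb-ja)[1]/(jb-ja)[0])))
def at(e,x): ja,jb,_=e;return ja[1]+(jb-ja)[1]*(x-ja[0])/(jb-ja)[0]
for x in (-.05,-.01,.04):
    y=sorted([(at(e,x),e[2]) for e in res]);print('x',x,'axis from low',y[0][0]+y[0][1],'from high',y[1][0]-y[1][1])
E
python3 bar.py wrist10.pkl 178,256 420,505
python3 - <<'E'
import pickle,cv2
f=pickle.load(open('wrist10.pkl','rb'));cv2.imwrite('pics/w10c.png',cv2.resize(f['img'][110:300,402:512],None,fx=4,fy=3.15*4/4,interpolation=cv2.INTER_CUBIC)[...,::-1])
E
```

```text
[(np.float64(450.5), 178), (np.float64(434.5), 190), (np.float64(432.5), 202), (np.float64(429.5), 214), (np.float64(427.5), 226), (np.float64(425.5), 238), (np.float64(438.5), 250)] [(np.float64(489.5), 178), (np.float64(487.5), 190), (np.float64(484.5), 202), (np.float64(481.5), 214), (np.float64(478.5), 226), (np.float64(476.5), 238), (np.float64(473.5), 250)]
inl 1 39
inl 18 39
edge [-0.04142414  0.02267427] [0.03208856 0.11516861] off 0.01502778828240422 ang 51.52300798312347
edge [-0.04196663  0.07451697] [0.03331121 0.07582098] off 0.018053009608390017 ang 0.992414045418107
x -0.05 axis from low 0.026911825163245987 from high 0.05632480451211545
x -0.01 axis from low 0.0772401873172801 from high 0.05701770951250165
x 0.04 axis from low 0.09398985997976443 from high 0.11009506344501432bar.py:13: RankWarning: Polyfit may be poorly conditioned
  E=np.array(E);p=np.polyfit(E[:,1],E[:,0],1);k=np.abs(E[:,0]-np.polyval(p,E[:,1]))<2;p=np.polyfit(E[k,1],E[k,0],1);print('inl',k.sum(),len(k))
```

View pics/w10c.png

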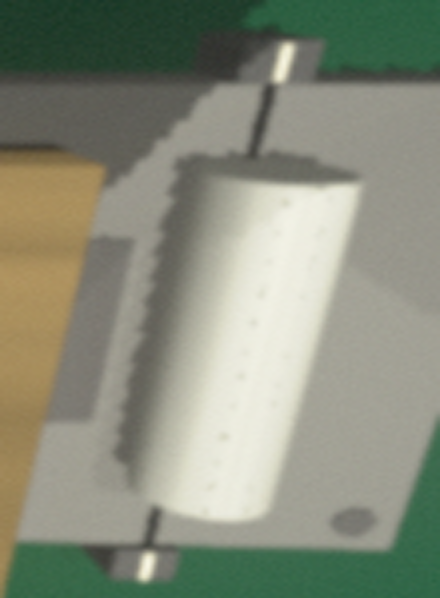

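Both views put the bar about 2.5–3.5 mm short of the line (bar at y≈57.5, line at 60.7 in my jig frame). That is inside 5 mm but tight, so I re-lower the board and nudge it about 3 mm.

```bash
python3 -m jog '[[-0.006,0.025,0,0,0.01],[-0.007,0.035,0,0,0.01],[-0.007,0.035,0,0,0.01],[-0.007,0.035,0,0,0.01],[-0.006,0.03,0,0,0.01],[0,0.003,0.02,0,0.01],[0,0,0.025,0,0.01],[0,0,0.015,0,0.01],[0,0,0,0,0.01],[0,0,0,0,0.01],[0,0,0,0,0.01]]'
```

```text
clock: 26.35
ee_pos: [0.4983, 0.038, 0.1069]
tool_rot: [-3.073, 0.008, -2.918]
wrist_force: [0.2, 0.9, -2.6]
width: 0.021
```

```bash
python3 -m jog '[[0,0,0.008,0,0.01],[0,0,0.006,0,0.01],[0,0,0,0,0.01],[0,0,0,0,0.01]]'; python3 -m jog '[[0,0,0.002,0,0.01],[0,0,0.002,0,0.01],[0,0,0,0,0.01]]'
```

```text
clock: 26.85
ee_pos: [0.4994, 0.0367, 0.0929]
tool_rot: [-3.073, 0.01, -2.918]
wrist_force: [-0.7, -0.1, -2.8]
width: 0.0211
clock: 27.22
ee_pos: [0.4996, 0.0363, 0.0888]
tool_rot: [-3.073, 0.01, -2.919]
wrist_force: [-0.3, 0.8, -3.0]
width: 0.0208
```

```bash
python3 -m jog '[[0,0,0.002,0,0.01],[0,0,0,0,0.01]]'; python3 -m jog '[[0,0,0.001,0,0.01],[0,0,0,0,0.01]]'; python3 -m jog '[[0,0,0.0006,0,0.01]]'; python3 -m jog '[[0,0,0.0005,0,0.01]]'
```

```text
clock: 27.48
ee_pos: [0.4997, 0.0362, 0.0867]
tool_rot: [-3.073, 0.011, -2.918]
wrist_force: [-0.2, -0.4, -2.6]
width: 0.0208
clock: 27.72
ee_pos: [0.4998, 0.0361, 0.0857]
tool_rot: [-3.073, 0.011, -2.918]
wrist_force: [0.8, -0.2, -2.6]
width: 0.0211
clock: 27.85
ee_pos: [0.4999, 0.0361, 0.0851]
tool_rot: [-3.073, 0.011, -2.918]
wrist_force: [-0.4, 0.2, -2.2]
width: 0.0212
clock: 27.98
ee_pos: [0.4999, 0.0361, 0.0846]
tool_rot: [-3.073, 0.011, -2.918]
wrist_force: [-0.7, 0.4, -1.5]
width: 0.0209
```

```bash
python3 -m jog '[[0,0,0.0005,0,0.01]]'; python3 -m jog '[[0,0,0.0004,0,0.01]]'; python3 -m jog '[[0,0,0.0004,0,0.01]]'
```

```text
clock: 28.1
ee_pos: [0.5, 0.036, 0.0845]
tool_rot: [-3.072, 0.011, -2.918]
wrist_force: [-1.5, -0.5, 4.4]
width: 0.0209
clock: 28.22
ee_pos: [0.5, 0.0359, 0.0845]
tool_rot: [-3.072, 0.011, -2.918]
wrist_force: [-1.4, -0.8, 3.2]
width: 0.021
clock: 28.35
ee_pos: [0.5, 0.0358, 0.0845]
tool_rot: [-3.072, 0.011, -2.918]
wrist_force: [-2.3, 0.8, 3.7]
width: 0.0208
```

```bash
python3 -m jog '[[0,0.002,0.0004,0,0.01],[0,0.003,0.0004,0,0.01],[0,0.0015,0.0003,0,0.01],[0,0,0,0,0.01]]'; python3 -m jog '[[0,0,-0.0005,0,0.01],[0,0,-0.001,0,0.01]]'; python3 -m jog '[[0,0,-0.002,0,0.01],[0,0,-0.005,0,0.01],[0,0,-0.015,0,0.01],[0,0,-0.03,0,0.01],[0,0,-0.03,0,0.01],[0,0,0,0,0.01],[0,0,0,0,0.01]]'
```

```text
clock: 28.85
ee_pos: [0.4986, 0.0416, 0.0844]
tool_rot: [-3.07, 0.012, -2.919]
wrist_force: [-2.0, 0.5, 1.4]
width: 0.0207
clock: 29.1
ee_pos: [0.4985, 0.0418, 0.0851]
tool_rot: [-3.07, 0.011, -2.919]
wrist_force: [-1.2, -0.0, -2.9]
width: 0.0208
clock: 29.98
ee_pos: [0.4964, 0.0477, 0.1712]
tool_rot: [-3.071, 0.013, -2.919]
wrist_force: [-0.5, 0.8, -3.5]
width: 0.0208
```

```bash
python3 -m jog '[[0.01,-0.03,0,0,0.01],[0.012,-0.042,0,0,0.01],[0.012,-0.042,0,0,0.01],[0.012,-0.042,0,0,0.01],[0.012,-0.042,0,0,0.01],[0,0,0,0,0.01],[0,0,0,0,0.01]]'
python3 - <<'E'
from jf import *
import pickle
f=ctrl.grab_frame('top');pickle.dump(f,open('top11.pkl','wb'))
c=cv2.resize(f['img'][140:225,180:300],None,fx=6,fy=6,interpolation=cv2.INTER_CUBIC);cv2.imwrite('pics/top11.png',c[...,::-1])
w=ctrl.grab_frame('wrist');pickle.dump(w,open('wrist11.pkl','wb'));save(w,'wrist11.png')
E
```

```text
clock: 30.85
ee_pos: [0.4788, -0.1621, 0.1754]
tool_rot: [-3.078, 0.002, -2.917]
wrist_force: [0.8, 0.2, -3.6]
width: 0.0213
```

View pics/top11.png

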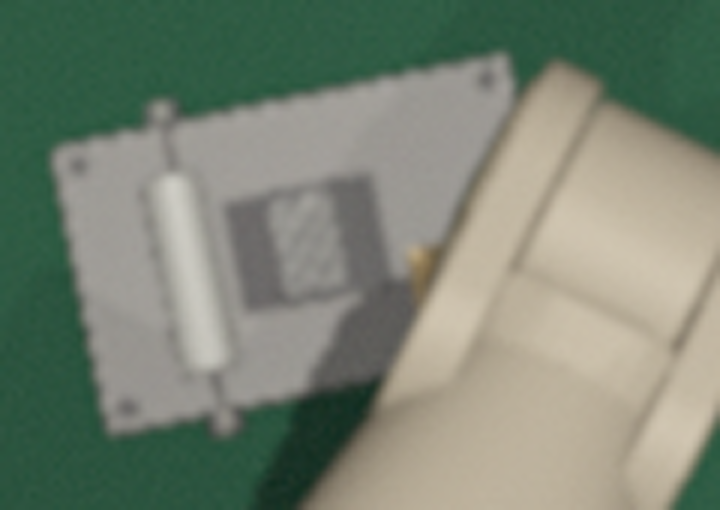

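View pics/wrist11.png

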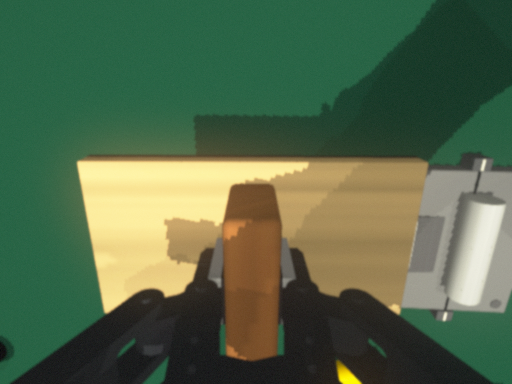

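```bash
python3 bar.py wrist11.pkl 212,288 475,511 2>/dev/null | tail -4
python3 - <<'E'
from jf import *
import pickle
w=pickle.load(open('wrist11.pkl','rb'))
Q=lambda x,y,z:jig(ray(w,x,y,z))
print('wr line',Q(478,180,.02),Q(446.5,308,.02))
for n in ('top10','top11'):
    s=pickle.load(open(n+'.pkl','rb'))
    pts=[(-.12,.075),(.12,.075),(.12,-.075),(-.12,-.075)]
    for z in (.035,.02):
        src=np.float32([proj(s,wl(x,y,z)) for y,x in pts]);dst=np.float32([[0,0],[240,0],[240,150],[0,150]])
        g=cv2.cvtColor(cv2.warpPerspective(s['img'],cv2.getPerspectiveTransform(src,dst),(240,150),flags=cv2.INTER_CUBIC),cv2.COLOR_RGB2GRAY).astype(int)
        if z==.035:
            for a,b in((45,70),(70,95),(95,120)): print(n,a,g[a:b,152:204:2].mean(0).astype(int).tolist())
        else: print(n,'line',[ (170+g[a:b,170:192].mean(0).argmin()) for a,b in ((8,20),(132,142))])
E
```

```text
edge [-0.04275622  0.07798935] [0.03513495 0.0795495 ] off 0.01876213999020107 ang 1.1474732195847284
x -0.05 axis from low 0.0676733658141621 from high 0.05908212264996776
x -0.01 axis from low 0.08058757270797978 from high 0.05988331719979241
x 0.04 axis from low 0.09840909036747537 from high 0.06302502837009627
wr line [-0.06650767  0.05998233] [0.07166918 0.06128304]
top10 45 [113, 115, 120, 129, 137, 141, 144, 149, 158, 168, 177, 184, 189, 191, 192, 190, 185, 177, 169, 157, 146, 140, 143, 150, 155, 157]
top10 70 [104, 106, 113, 124, 134, 139, 143, 149, 159, 170, 179, 185, 191, 194, 194, 191, 185, 178, 169, 156, 144, 140, 144, 152, 156, 158]
top10 95 [125, 127, 130, 134, 136, 137, 139, 146, 158, 169, 178, 184, 190, 196, 197, 196, 189, 180, 169, 156, 144, 139, 143, 148, 152, 152]
top10 line [np.int64(181), np.int64(181)]
top11 45 [113, 114, 120, 132, 143, 150, 150, 147, 146, 153, 164, 176, 185, 194, 199, 200, 197, 191, 183, 173, 162, 149, 141, 140, 146, 153]
top11 70 [105, 107, 114, 127, 141, 148, 148, 145, 145, 153, 165, 177, 187, 193, 198, 198, 196, 190, 182, 173, 161, 151, 144, 145, 151, 156]
top11 95 [130, 132, 136, 142, 148, 150, 147, 142, 144, 153, 166, 178, 187, 193, 196, 196, 193, 188, 181, 173, 162, 150, 141, 141, 146, 150]
top11 line [np.int64(181), np.int64(181)]
```

The bar is now within about 1 mm of the line and about 1° from parallel (wrist axis y≈59.8 vs line 60.7; top view 61 vs 61). Setting the board back.

```bash
python3 -m jog '[[0.003,-0.03,0,0.07,0.01],[0.003,-0.042,0,0.07,0.01],[0.003,-0.042,0,0,0.01],[0.003,-0.042,0,0,0.01],[0.003,-0.04,0,0,0.01],[0,0,0,0,0.01],[0,0,0.04,0,0.01],[0,0,0.04,0,0.01],[0,0,0.03,0,0.01],[0,0,0,0,0.01],[0,0,0,0,0.01]]'
```

```text
clock: 32.33
ee_pos: [0.4956, -0.3535, 0.0744]
tool_rot: [-3.084, 0.01, -3.036]
wrist_force: [-0.7, -0.7, -2.7]
width: 0.0212
```

```bash
python3 -m jog '[[0,0,0.015,0,0.01],[0,0,0.01,0,0.01],[0,0,0,0,0.01],[0,0,0,0,0.01]]'; python3 -m jog '[[0,0,0.003,0,0.01],[0,0,0.003,0,0.01],[0,0,0,0,0.01]]'
```

```text
clock: 32.83
ee_pos: [0.4979, -0.3557, 0.0511]
tool_rot: [-3.08, 0.014, -3.035]
wrist_force: [0.4, 0.3, -2.0]
width: 0.0209
clock: 33.2
ee_pos: [0.4983, -0.3566, 0.0453]
tool_rot: [-3.079, 0.014, -3.036]
wrist_force: [-0.3, 0.2, -2.6]
width: 0.0211
```

```bash
python3 -m jog '[[0,0,0.002,0,0.01],[0,0,0.002,0,0.01]]'; python3 -m jog '[[0,0,0.001,0,0.01],[0,0,0.001,0,0.01],[0,0,0.001,0,0.01],[0,0,0.001,0,0.01]]'
```

```text
clock: 33.45
ee_pos: [0.4985, -0.357, 0.0414]
tool_rot: [-3.079, 0.015, -3.036]
wrist_force: [-0.3, -0.4, -2.5]
width: 0.0212
clock: 33.95
ee_pos: [0.4987, -0.3572, 0.039]
tool_rot: [-3.078, 0.015, -3.035]
wrist_force: [-2.0, 1.5, 8.2]
width: 0.0209
```

```bash
python3 -m jog '[[0,0,0.001,0,0.01],[0,0,0.001,0,0.01],[0,0,0.001,0,0.01],[0,0,0.001,0,0.01],[0,0,0.001,0,0.01],[0,0,0.001,0,0.01]]'
```

```text
clock: 34.7
ee_pos: [0.4987, -0.3571, 0.0392]
tool_rot: [-3.077, 0.017, -3.034]
wrist_force: [-1.5, 1.4, 5.5]
width: 0.0206
```

```bash
python3 -m jog '[[0,0,0.0005,0,0.015],[0,0,0.0005,0,0.02],[0,0,0.0003,0,0.022],[0,0,0,0,0.024],[0,0,0,0,0.027],[0,0,0,0,0.03],[0,0,0,0,0.04],[0,0,0,0,0.06],[0,0,0,0,0.085],[0,0,0,0,0.085],[0,0,0,0,0.085]]' 20; python3 -c "
from h import *
f=ctrl.grab_frame('scene');save(f,'s12.png');f=ctrl.grab_frame('wrist');save(f,'w12.png')"
```

```text
clock: 36.08
ee_pos: [0.4997, -0.3581, 0.0389]
tool_rot: [-3.075, 0.019, -3.034]
wrist_force: [-0.2, -0.5, 1.1]
width: 0.0845
```

View pics/w12.png

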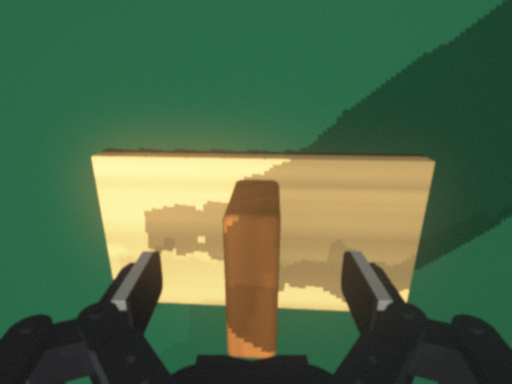

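View pics/s12.png

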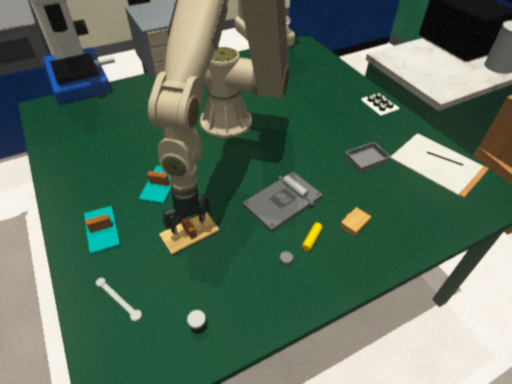

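Released: the jaws stand clear on both sides of the handle and the board lies on the bench; the bar is on its line. Retreating straight up and checking once more.

```bash
python3 -m jog '[[0,0,-0.01,0,0.085],[0,0,-0.03,0,0.085],[0,0,-0.05,0,0.085],[0,0,-0.05,0,0.085],[0.02,0,-0.05,0,0.085],[0,0,0,0,0.085],[0,0,0,0,0.085]]'
python3 - <<'E'
from jf import *
import pickle
f=ctrl.grab_frame('top');pickle.dump(f,open('top13.pkl','wb'))
c=cv2.resize(f['img'][140:225,180:380],None,fx=4,fy=4,interpolation=cv2.INTER_CUBIC);cv2.imwrite('pics/top13.png',c[...,::-1])
w=ctrl.grab_frame('wrist');save(w,'w13.png');pickle.dump(w,open('wrist13.pkl','wb'))
E
```

```text
clock: 37.05
ee_pos: [0.4742, -0.3474, 0.2373]
tool_rot: [-3.073, 0.02, -3.034]
wrist_force: [-0.2, 0.2, -0.4]
width: 0.085
```

View pics/top13.png

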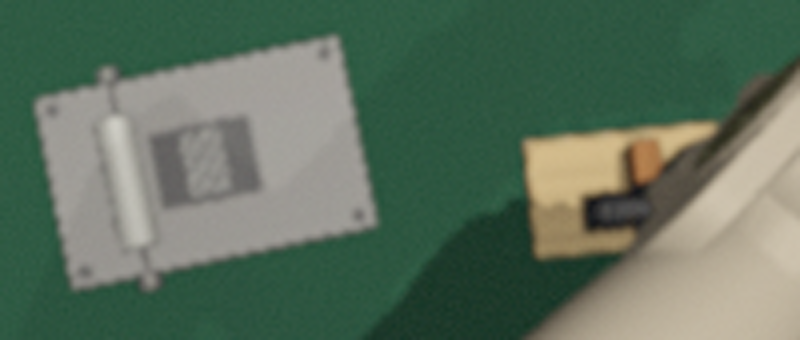

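View pics/w13.png

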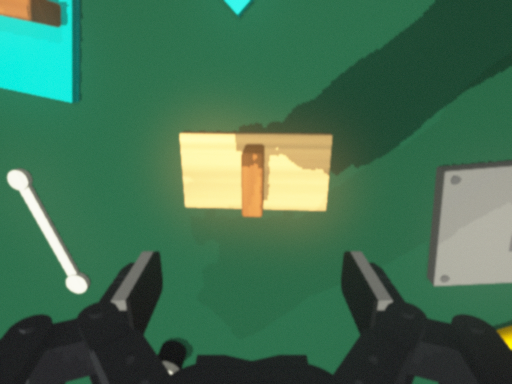

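The board lies flat on the bench, released (252,172 in the wrist view). From above the bar sits on the index line (crop (126,182) against the line at about (128,182), the difference being parallax). Handing in.

```bash
python3 -c "
from station import ctrl
print(ctrl.finish_job())"
```

```text
the job is handed in; nothing more can be done
None
```

I rolled the bar across the strip onto the index line, set the board back on the bench, and handed the job in at about 37 s. No verdict came back.

- **Force:** I picked up the wooden board by its handle and rolled the bar in one stroke. The wrist readings, corrected for the board's weight, showed about 8–11 N over the strip and bevels. The highest reading was about 11 N. I only had readings between short moves, so brief peaks could have been missed.
- **Bar position:** My first stop was about 3 mm short of the line, so I lowered the board again and nudged the bar. The last checks put it 0–1 mm from the line, about 1° off parallel and roughly 5 mm off endways (the endways figure is from before the nudge).
- **Board:** It lies released and flat on the bench, well clear of the jig, about 2 cm in x from where it started.
- **Bystanders:** I did not measure the tray, puck and case again. The last scene picture shows them where they were.

Two things did not go cleanly:
- **Tilt:** The held board tilted up to about 4° during the roll. I could not level it before release, so its rear edge dropped a few millimetres when I let go.
- **Bar angle:** The first hand-picked readings of the bar's angle disagreed between the wrist and top views (+2.9° against −1.6°). A clean edge fit gave about 1°, well inside the 7° limit.

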